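Try two look-alike caps on the thread gauge and sort them

ROBOT

A 6-joint arm with a two-finger parallel gripper is mounted at the origin on a cart in front of the work surface, level with it; the furniture and walls round the work are solid. World frame = base frame: x ahead of the robot, y to its left, z up, the work surface at z = 0. Lengths are in mm, angles in rad, forces in N, time in s.
With the tool pointing down it reaches from about 275 to 750 mm from the base axis. Payload 10.2 kg.
Tool frame: the origin (TCP) lies at the very end of the fingers, on their centre line; the grasp point (between the pads) lies behind it (ctrl.grasp_offset is the z of the grasp point in the tool frame, in mm); z points along the fingers, y is the direction in which the jaws open and shut (so a half turn about z gives the same grasp; the last joint's range is limited). The gripper opens to 85 mm and grips with 20 to 120 N. Pads are 22 mm wide; open, the fingers measure 114 mm over their backs; the gripper's body (76 mm by 85 mm) begins 54 mm behind the grasp point. The pads swing forward as they close: fully open they stand 13 mm farther back than shut.
Start: joints at [-1.536, 0.313, 1.498, -0, 1.331, -0.223], TCP at [133.837, -507.66, 231.294] pointing down, gripper open.
Joint ranges: [-2.94, 2.94], [-0.97, 2.17], [0.19, 2.56], [-1.23, 4.37], [0.02, 3.11], [-2.88, 2.88]. Speed limits (rad/s): [2.39, 2.39, 3.01, 3.14, 3.14, 3.14].

INTERFACE

Orientations are given as a unit quaternion [w, x, y, z].
In Python, from rig import ctrl, capture, job gives the robot as it stands. The module is installed in compiled form; this text tells all that it offers.
- The arm moves only by the tool move_arm, never from a script. Its argument "series" is a list of rows, each a list of 7 numbers: the turn, a rotation vector about the tool's x, y, z in rad, then the shift along the tool's x, y, z in cm, then the opening, from 0 (shut) to 1 (fully open). A call has 1 to 5 rows; each row is the pose to reach, as a shift and turn from the pose measured when the call began, along the tool's axes at that moment; what a row does not reach only later rows make up. A row lasts 1/12 s, in which the tool goes at most 41.7 mm and 7.16 degrees, less where a joint would pass 70% of its speed; a pose out of reach is approached as far as the arm can. A call with a gripper value outside its range is refused whole. The fingers move at their own pace and stop on an object; "grip_force" is the grip in N (left out, the last holds). Time passes only in rows, so rows that repeat a pose let the fingers close. It gives the time, the measured TCP pose, the force and the opening at its end, in the units of the state.
- ctrl.sense(): the state, without advancing time (a new reading comes with each control period).
- capture(name): name is "scene" or "side" or "wrist"; returns a dict with "frame" (400x640x3 uint8, red, green, blue), "mtx" (3x3 intrinsics, pixels), "R" (3x3) and "t" (3): a world point X has camera coordinates R X + t. Camera axes: x right, y down, z forward; pixel columns grow to the right and rows downward; lengths in mm; the calibration is good to about 2 mm. A picture is of the moment at which its call begins. There is no depth.
- job.finish_job(): hands the job in, once; it reports no verdict.
The state is a dict: "time_s": time; "joints": joint angles; "dq": joint speeds; "tau": joint torques, N m; "eef_pos": TCP position; "ee_rot": TCP orientation; "force": force on the tool from outside, world axes, zero at the start; "wrist_torque": the same for the moment, N m; "grip_width": opening from 0.0 (shut) to 1.0 (fully open).
Only numpy, scipy, OpenCV 4.12 (cv2) and the standard library are available. Lean on these libraries where they do the work, as an engineer would, in place of code of your own. Each camera call takes 0.05 s, during which the arm holds its last target.

TASK

One of the two look-alike winged caps fits the thread gauge: it screws clockwise fully home, its wing then in line with the gauge's wooden base, while the other stops short. Find the one that goes fully home and leave it screwed home on the gauge, and leave the cap that stops short standing upright in the wooden tray. Leave the tape measure and the roll of masking tape where they are.

Things in the scene. Friction and masses are not known exactly. Their poses are not given: they have to be found in the camera images.
- gauge: thread gauge, fixed: wooden base 190 x 84 x 15 mm with an upright steel stud, 64 mm wide, with a coarse two-start right-hand thread, and a dark wooden block 48 x 50 mm, 73 mm tall, centred 110 mm from the stud along +x. Origin: on the stud's axis, at the base's underside (bench top); x runs along the base, from 50 mm behind the stud to 140 mm beyond it; z up
- gauge_top (a point): top of the stud's two small keys, on its axis, 64 mm above the bench. Let d be cap yaw less gauge yaw, modulo half a turn, counter-clockwise positive: a cap goes straight down over the stud with its wing crosswise, at d = 75 degrees (55 to 95 will do), with about 3 mm sideways play. To come off it is turned back to that d, rising along the thread, then lifted 50 mm or more
- gauge_start (a point): where a cap's centre is when it has been lowered on at d = 75 degrees and sits on the thread, 72 mm above the bench. Turned clockwise from above, it sinks 1.33 mm per 10 degrees (by its own weight if let; up to 4 mm lift play), turning easily until it stops hard
- gauge_home (a point): where the centre of the cap that fits is when it stops fully home, at d = 0 (wing along the base), 62 mm above the bench. The cap that does not fit is stopped hard at d = about 44 degrees (40 to 50, with play and push), its centre about 68 mm above the bench
- cap_a (a point): one of two outwardly identical winged screw caps, plain aluminium, 80 mm diameter, 88 mm tall, 0.3 kg, standing on its open skirt at the start. This point is its centre, on its axis, 44 mm above its lower rim; z is the axis, up; x runs along its wing. Its round part reaches 54 mm above the rim. The same when turned half a turn. Which cap fits varies and cannot be seen from outside
- cap_b (a point): the other of two outwardly identical winged screw caps, plain aluminium, 80 mm diameter, 88 mm tall, 0.3 kg, standing on its open skirt at the start. This point is its centre, on its axis, 44 mm above its lower rim; z is the axis, up; x runs along its wing. Its round part reaches 54 mm above the rim. The same when turned half a turn. Which cap fits varies and cannot be seen from outside
- cap_a_wing (a point): the grip of cap_a: middle of the wing, an upright flat bar on its top, 64 mm long along x, 14 mm thick along y, 34 mm tall (from 17 mm below to 17 mm above this point, below that the 80 mm round cap); grip it from above, fingers closing along y. This point lies on the cap's axis, 27 mm above its centre
- cap_b_wing (a point): the grip of cap_b: middle of the wing, an upright flat bar on its top, 64 mm long along x, 14 mm thick along y, 34 mm tall (from 17 mm below to 17 mm above this point, below that the 80 mm round cap); grip it from above, fingers closing along y. This point lies on the cap's axis, 27 mm above its centre
- tray_in (a point): open square wooden tray fixed to the bench, 150 x 150 mm outside, 30 mm tall, walls 7 mm; this point is the centre of its inner floor, 7 mm or less above the bench; its sides run along x and y
- tape_measure: yellow tape measure, 35 x 84 x 69 mm, a bystander; origin at the centre of its underside
- tape_roll: roll of masking tape lying flat, 100 mm across, 24 mm tall, a bystander; origin at the centre of its underside
- cap_a_body: the body of cap_a; origin on its axis at the lower rim of its hollow skirt (70 mm inner diameter, with pins inside that follow the thread), 44 mm below its centre; same axes
- cap_b_body: the body of cap_b; origin on its axis at the lower rim of its hollow skirt (70 mm inner diameter, with pins inside that follow the thread), 44 mm below its centre; same axes
There are look-alikes about, which are no part of the job. What is shaped like the cap_a_body but orange is not meant. Leave any blue or red look-alike of the cap_b_body alone.

How it is judged (in metres and radians):
On the way, in this order (a step that is already met when the one before it is completed fails the run):
1. a cap has been set on the gauge's thread (((horizontal distance between cap_a and gauge below 0.008 m and z of cap_a in the frame of gauge below 0.077 m) or (horizontal distance between cap_b and gauge below 0.008 m and z of cap_b in the frame of gauge below 0.077 m))), for 0.2 s.
2. the cap that fits has been turned fully home on the gauge (((horizontal distance between cap_a and gauge below 0.008 m and z of cap_a in the frame of gauge below 0.0642 m and angle between the x axis of cap_a and the x axis of gauge, either way round below 0.26 rad and angle between cap_a's own z axis and vertical below 0.12 rad) or (horizontal distance between cap_b and gauge below 0.008 m and z of cap_b in the frame of gauge below 0.0642 m and angle between the x axis of cap_b and the x axis of gauge, either way round below 0.26 rad and angle between cap_b's own z axis and vertical below 0.12 rad))), for 0.2 s.
At the end, for the whole second after the job is handed in: one cap is fully home on the gauge (wing within 15 degrees of the base's length, within about 2 mm of its lowest height, upright within 7 degrees), the other stands upright on the tray's floor (within 7 degrees, axis within 46 mm of the tray's centre), both at rest ((((horizontal distance between cap_a and gauge below 0.008 m and z of cap_a in the frame of gauge below 0.0642 m and angle between the x axis of cap_a and the x axis of gauge, either way round below 0.26 rad and angle between cap_a's own z axis and vertical below 0.12 rad) and (horizontal distance between cap_b and tray_in below 0.046 m and z of cap_b in the frame of tray_in below 0.052 m and angle between cap_b's own z axis and vertical below 0.12 rad)) or ((horizontal distance between cap_b and gauge below 0.008 m and z of cap_b in the frame of gauge below 0.0642 m and angle between the x axis of cap_b and the x axis of gauge, either way round below 0.26 rad and angle between cap_b's own z axis and vertical below 0.12 rad) and (horizontal distance between cap_a and tray_in below 0.046 m and z of cap_a in the frame of tray_in below 0.052 m and angle between cap_a's own z axis and vertical below 0.12 rad))) and linear speed of each of cap_a_body, cap_b_body below 0.02 m/s); the robot touches nothing.
It fails at once if a bystander (tape measure, masking tape) is moved more than 30 mm (distance of any of tape_measure, tape_roll from where it was at the start of the episode above 0.03 m).
It also fails if it takes over 72 s, if anything falls off the work surface, if the arm or the gripper's body presses on something with over 40 N, if the wrist force passes 120 N, or if a joint passes its speed limit or range.

## Working session

There is one attempt and no reset: what is moved stays moved. The work goes in short steps, Python scripts to look and compute and a tool call to move; the robot and the scene stay as the last step left them, time stands still between calls to the robot, and variables do not carry over. Pictures are saved under pics/ and viewed, and the job is handed in when it is done.

Besides the shell and the picture viewer there is one more tool, called after "Emit:" as name(argument=value, ...), one argument or row to a line, values as JSON. move_arm: Moves the arm, as the interface text tells. Its arguments: {"type":"object","properties":{"series":{"type":"array","items":{"type":"array","items":{"type":"number"}}},"grip_force":{"type":"number"}},"required":["series"]}

```bash
mkdir -p pics; cat > h.py <<'E'
import numpy as np,cv2,pickle
from rig import ctrl,capture,job
def snap(n,fn):
    c=capture(n); cv2.imwrite('pics/'+fn+'.png',c['frame'][:,:,::-1]); pickle.dump(c,open('pics/'+fn+'.pkl','wb')); return c
def ld(fn): return pickle.load(open('pics/'+fn+'.pkl','rb'))
def ray(c,u,v):
    R=np.array(c['R']);t=np.array(c['t']);d=R.T@np.linalg.solve(np.array(c['mtx']),[u,v,1.]);return -R.T@t,d/np.linalg.norm(d)
def onz(c,u,v,z):
    o,d=ray(c,u,v);return o+d*(z-o[2])/d[2]
def proj(c,X):
    p=np.array(c['mtx'])@(np.array(c['R'])@np.array(X,float)+np.array(c['t']));return p[:2]/p[2]
E
python3 - <<'E'
from h import *
for n in ['scene','side','wrist']:
    c=snap(n,n+'0'); print(n,ray(c,320,200))
print(ctrl.sense(),ctrl.grasp_offset)
E
```

```text
scene (array([-157.55047646, -666.09121496, 1148.85241133]), array([ 0.46873757,  0.45008732, -0.76007006]))
side (array([  7.37322759, 889.81727659, 953.74309804]), array([ 0.36637192, -0.66965908, -0.64600954]))
wrist (array([ 201.60596706, -491.17024819,  372.76477855]), array([-0.26160426, -0.06444667, -0.9630212 ]))
{'time_s': 0.15, 'joints': array([-1.53643122e+00,  3.13306163e-01,  1.49822454e+00,  1.97017921e-05,
        1.33099654e+00, -2.23395540e-01]), 'dq': array([ 0.00089589, -0.00246501, -0.0034467 , -0.00218323, -0.00090351,
        0.00034229]), 'tau': array([ 1.03902825e-03, -4.12369215e+01, -2.59796655e+01, -1.64480921e-04,
        3.21661995e-03, -4.71281723e-06]), 'eef_pos': array([ 133.81985339, -507.47373438,  230.88868827]), 'ee_rot': array([-4.64307646e-04,  9.91706613e-01,  1.28521495e-01,  5.36260994e-05]), 'force': array([-1.15178169, -0.33520729,  0.09176513]), 'wrist_torque': array([ 0.03539061, -0.03223337,  0.08962848]), 'grip_width': 1.0011820220819483} -18.700000000000003
```

View pics/scene0.png

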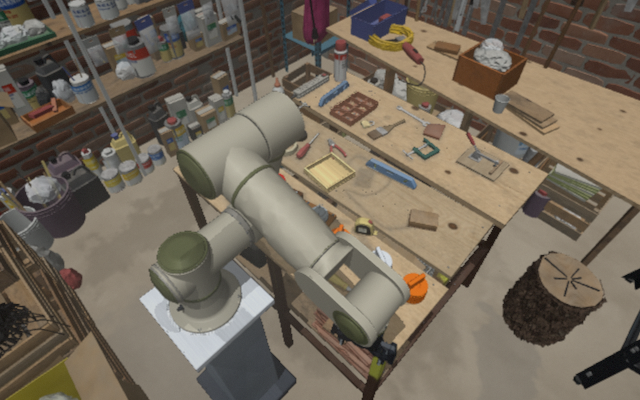

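View pics/side0.png

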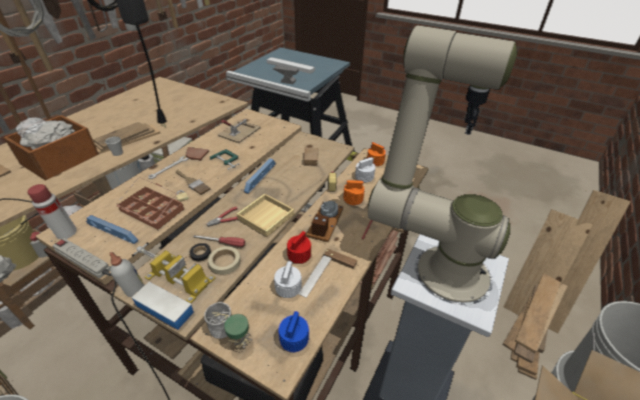

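View pics/wrist0.png

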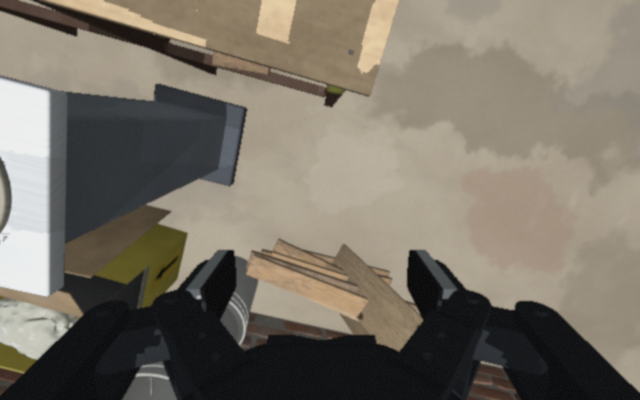

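The side view shows six caps: plain aluminium at about (288,280) and (365,170); orange at (375,153) and (354,190); red at (299,247); blue at (294,333). Only the two plain ones fit the description. The gauge is near (328,215) and the tray near (265,215). I'll enlarge crops to confirm.

```bash
python3 - <<'E'
from h import *
f=ld('side0')['frame'][:,:,::-1]
a=cv2.resize(f[225:355,220:350],None,fx=4.6,fy=4.6,interpolation=cv2.INTER_CUBIC)
cv2.imwrite('pics/s_a.png',a)
a=cv2.resize(f[135:250,290:410],None,fx=5,fy=5,interpolation=cv2.INTER_CUBIC)
cv2.imwrite('pics/s_b.png',a)
c=ld('side0')
print([onz(c,*p).round() for p in [(288,280,44),(365,170,44),(328,208,64),(265,215,7),(294,333,44),(299,247,44),(354,190,44),(375,153,44),(223,262,12),(333,182,35)]])
E
```

```text
[array([424., 320.,  44.]), array([ 456., -318.,   44.]), array([465.,  -8.,  64.]), array([679.,  88.,   7.]), array([315., 458.,  44.]), array([466., 190.,  44.]), array([ 438., -173.,   44.]), array([ 471., -459.,   44.]), array([660., 345.,  12.]), array([ 538., -187.,   35.])]
```

View pics/s_a.png

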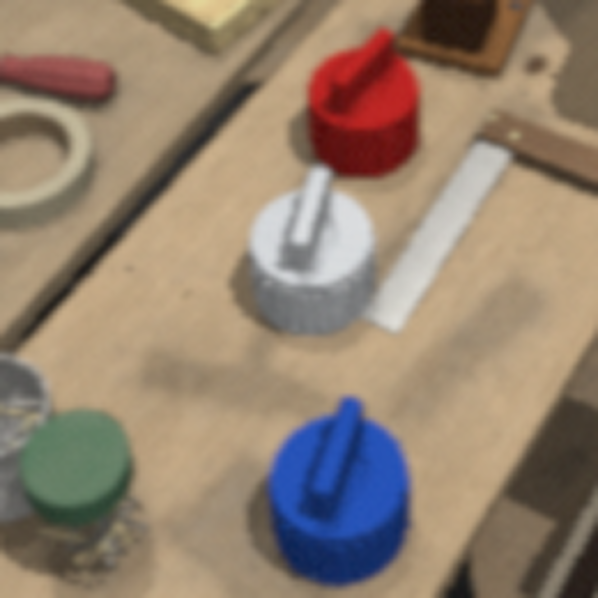

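View pics/s_b.png

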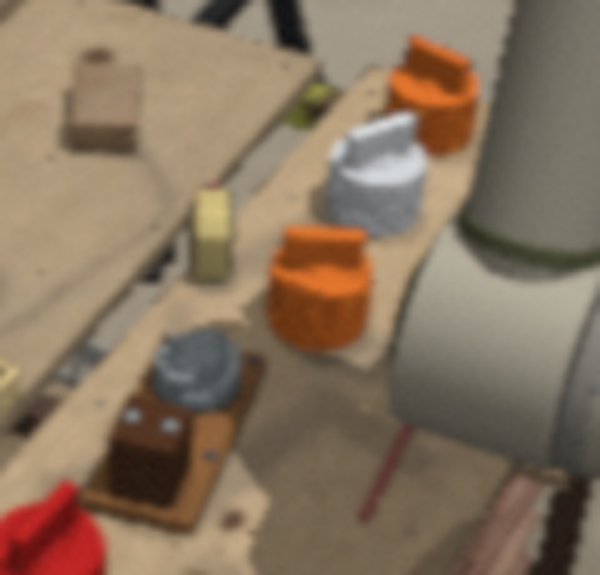

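```bash
cat >> h.py <<'E'
from scipy.spatial.transform import Rotation as Ro
def plan(x,y,z,yaw,near=True):
    """yaw: tool x axis heading, deg; tool down"""
    s=ctrl.sense();q=np.array(s['ee_rot']);R=Ro.from_quat([q[1],q[2],q[3],q[0]])
    a=np.radians(yaw);T=Ro.from_matrix(np.array([[np.cos(a),np.sin(a),0],[np.sin(a),-np.cos(a),0],[0,0,-1]]))
    rv=(R.inv()*T).as_rotvec();sh=R.inv().apply(np.array([x,y,z])-s['eef_pos'])/10
    print('turn',rv.round(3),'shift',sh.round(2),'rows t %.1f r %.1f'%(np.linalg.norm(sh)*10/41.7,np.degrees(np.linalg.norm(rv))/7.16),'| pos',np.round(s['eef_pos'],1),'yaw %.1f'%yawnow(s),'q6 %.2f'%s['joints'][5],'t %.2f'%s['time_s'],'F',np.round(s['force'],1),'g %.2f'%s['grip_width'])
def yawnow(s):
    q=np.array(s['ee_rot']);X=Ro.from_quat([q[1],q[2],q[3],q[0]]).apply([1,0,0]);return np.degrees(np.arctan2(X[1],X[0]))
E
python3 - <<'E'
from h import *
c=ld('side0')
a=onz(c,329.6,207,66)
b=onz(c,320,219,73);print(a,b,np.degrees(np.arctan2(*(b-a)[1::-1])))
def cr(p): return p[0]/5+290,p[1]/5+135
p=onz(c,*cr((345,157)),88);q=onz(c,*cr((412,122)),88);print('capS wing',p,q,np.degrees(np.arctan2(*(q-p)[1::-1])))
def cr(p): return p[0]/4.6+220,p[1]/4.6+225
p=onz(c,*cr((298,240)),88);q=onz(c,*cr((320,172)),88);print('capN wing',p,q,np.degrees(np.arctan2(*(q-p)[1::-1])))
plan(430,-318,260,0)
E
```

```text
[461.80466504 -13.91346236  66.        ] [457.11187693  65.13778757  73.        ] 93.3973121526868
capS wing [ 465.65374397 -269.7818791    88.        ] [ 438.95862917 -343.87836143   88.        ] -109.81282690022346
capN wing [416.93779497 343.64550373  88.        ] [435.02694712 290.46689926  88.        ] -71.21382891700489
turn [-0.001 -0.     0.258] shift [ 33.47 -10.77  -2.89] rows t 8.5 r 2.1 | pos [ 133.8 -507.5  230.9] yaw 14.8 q6 -0.22 t 0.15 F [-1.2 -0.3  0.1] g 1.00
```

```bash
python3 - <<'E'
from h import *
plan(445,-340,250,70)
E
```

```text
turn [-0.001 -0.001 -0.964] shift [34.36 -8.26 -1.9 ] rows t 8.5 r 7.7 | pos [ 133.8 -507.5  230.9] yaw 14.8 q6 -0.22 t 0.15 F [-1.2 -0.3  0.1] g 1.00
```

Emit:
move_arm(
  series=[
    [0, 0, -0.96, 34.4, -8.3, -1.9, 1],
    [0, 0, -0.96, 34.4, -8.3, -1.9, 1],
    [0, 0, -0.96, 34.4, -8.3, -1.9, 1],
    [0, 0, -0.96, 34.4, -8.3, -1.9, 1],
    [0, 0, -0.96, 34.4, -8.3, -1.9, 1],
  ],
  grip_force=60,
)

```text
time_s: 0.57
eef_pos: [318.3, -407.5, 242.4]
ee_rot: [-0.0, 0.903, 0.43, 0.0]
force: [-0.6, -1.4, 0.3]
grip_width: 0.999
```

```bash
python3 - <<'E'
from h import *
plan(445,-340,250,70)
E
```

```text
turn [-0.    -0.001 -0.333] shift [13.23  5.57 -0.76] rows t 3.4 r 2.7 | pos [ 318.3 -407.5  242.4] yaw 50.9 q6 -0.45 t 0.57 F [-0.6 -1.4  0.3] g 1.00
```

Emit:
move_arm(
  series=[
    [0, 0, -0.33, 13.2, 5.6, -0.8, 1],
    [0, 0, -0.33, 13.2, 5.6, -0.8, 1],
    [0, 0, -0.33, 13.2, 5.6, -0.8, 1],
    [0, 0, -0.33, 13.2, 5.6, -0.8, 1],
    [0, 0, -0.33, 13.2, 5.6, -0.8, 1],
  ],
)

```text
time_s: 0.98
eef_pos: [448.0, -337.9, 250.1]
ee_rot: [-0.0, 0.819, 0.574, 0.001]
force: [-1.2, -0.3, -1.2]
grip_width: 1.001
```

```bash
python3 - <<'E'
from h import *
snap('wrist','w1');snap('scene','sc1')
E
```

```text
(no output)
```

View pics/w1.png

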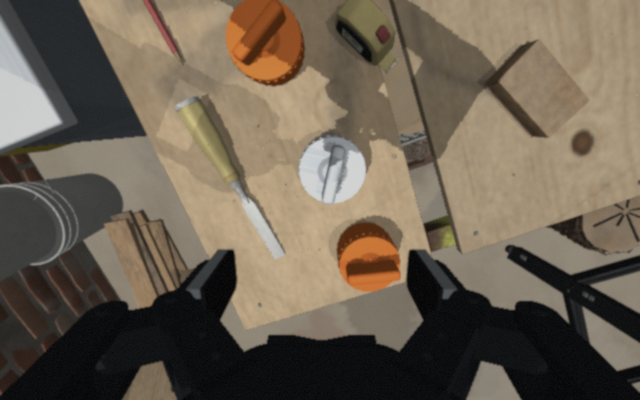

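View pics/sc1.png

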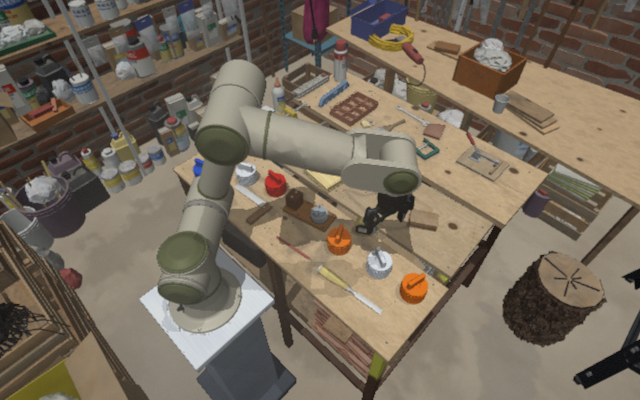

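```bash
python3 - <<'E'
from h import *
c=ld('w1');f=c['frame'][:,:,::-1]
cv2.imwrite('pics/w1z.png',cv2.resize(f[125:215,290:380],None,fx=6,fy=6,interpolation=cv2.INTER_CUBIC))
hsv=cv2.cvtColor(f,cv2.COLOR_BGR2HSV)
m=((hsv[...,1]<45)&(hsv[...,2]>90)).astype(np.uint8)
m[:, :290]=0;m[:,385:]=0;m[:120]=0;m[225:]=0
n,l,s,ce=cv2.connectedComponentsWithStats(m)
i=1+np.argmax(s[1:,4]);print(s[i],ce[i])
cs,_=cv2.findContours((l==i).astype(np.uint8),0,1);h=cv2.convexHull(max(cs,key=len))
e=cv2.fitEllipse(h);print(e, onz(c,*e[0],54),onz(c,*e[0],27))
E
```

```text
[ 298  135   69   70 3684] [331.83577633 169.06948969]
((331.7486877441406, 168.87498474121094), (68.22293853759766, 69.37191009521484), 179.47970581054688) [ 464.53865251 -330.60715951   54.        ] [ 463.96418683 -335.162945     27.        ]
```

View pics/w1z.png

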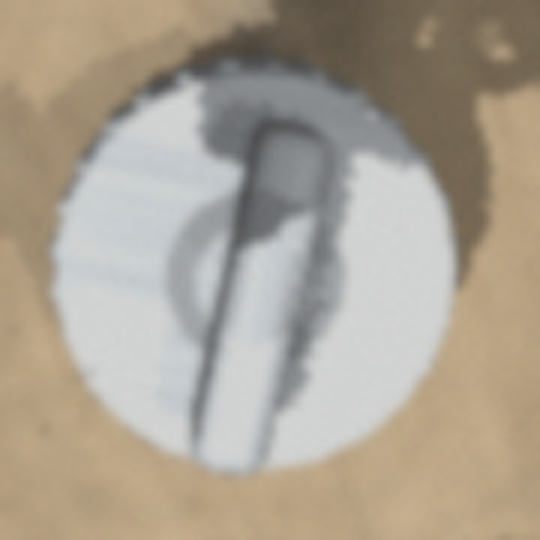

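```bash
python3 - <<'E'
from h import *
c=ld('w1')
z=lambda p:(290+p[0]/6,125+p[1]/6)
for nm,p,h in [('wing far',(278,110),88),('wing near',(280,442),88)]: print(nm,onz(c,*z(p),h))
E
```

```text
wing far [ 478.54275627 -301.30653255   88.        ]
wing near [ 459.48395673 -357.67811785   88.        ]
```

```bash
python3 - <<'E'
from h import *
c=ld('w1')
z=lambda p:(290+p[0]/6,125+p[1]/6)
p=onz(c,*z((293,128)),88);q=onz(c,*z((232,470)),88);d=p-q;print(p,q,(p+q)/2,np.linalg.norm(d),np.degrees(np.arctan2(d[1],d[0])))
plan(465.5,-330,90,np.degrees(np.arctan2(d[1],d[0])))
E
```

```text
[ 479.98812464 -305.0892124    88.        ] [ 449.4824197  -359.71777469   88.        ] [ 464.73527217 -332.40349354   88.        ] 62.568984741498774 60.82011699391486
turn [-0.001 -0.001  0.158] shift [ 1.62  1.58 16.  ] rows t 3.9 r 1.3 | pos [ 445.2 -340.   250. ] yaw 69.9 q6 -0.51 t 1.08 F [-0.6 -0.4 -0.8] g 1.00
```

Emit:
move_arm(
  series=[
    [0, 0, 0.155, 1.4, 1.6, 4, 1],
    [0, 0, 0.155, 1.5, 1.65, 8, 1],
    [0, 0, 0.155, 1.5, 1.65, 12, 1],
    [0, 0, 0.155, 1.5, 1.65, 16, 1],
    [0, 0, 0.155, 1.5, 1.65, 17, 1],
  ],
)

```text
time_s: 1.5
eef_pos: [462.4, -329.9, 74.1]
ee_rot: [-0.006, 0.862, 0.507, -0.001]
force: [-0.4, 0.7, -0.5]
grip_width: 1.001
```

```bash
python3 - <<'E'
from h import *
plan(464.7,-331.3,59,61)
snap('wrist','w2')
E
```

```text
turn [-0.011 -0.004 -0.002] shift [-0.02  0.29  1.51] rows t 0.4 r 0.1 | pos [ 462.4 -329.9   74.1] yaw 60.9 q6 -0.32 t 1.50 F [-0.4  0.7 -0.5] g 1.00
```

View pics/w2.png

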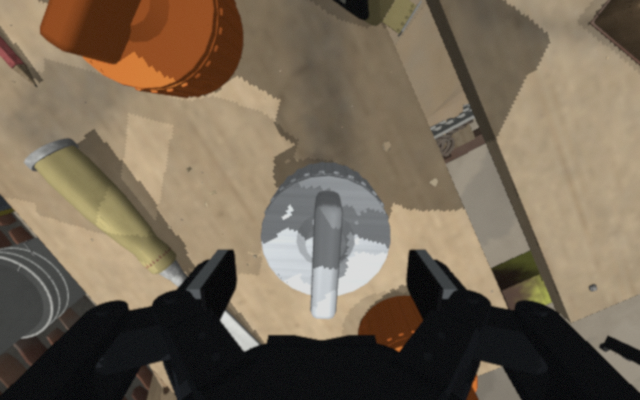

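The wing stands centred between the fingers, at about (325,255). I'll lower and grip it.

Emit:
move_arm(
  series=[
    [0, 0, 0, 0, 0.2, 1.4, 1],
    [0, 0, 0, 0, 0.2, 1.5, 0.3],
    [0, 0, 0, 0, 0.2, 1.5, 0],
    [0, 0, 0, 0, 0.2, 1.5, 0],
    [0, 0, 0, 0, 0.2, 1.5, 0],
  ],
  grip_force=60,
)

```text
time_s: 1.97
eef_pos: [465.1, -332.1, 62.4]
ee_rot: [-0.004, 0.862, 0.507, -0.001]
force: [0.2, 0.9, 0.1]
grip_width: 0.45
```

Emit:
move_arm(
  series=[
    [0, 0, 0, 0, 0, 0, 0],
    [0, 0, 0, 0, 0, 0, 0],
    [0, 0, 0, 0, 0, 0, 0],
    [0, 0, 0, 0, 0, -1, 0],
    [0, 0, 0, 0, 0, -2, 0],
  ],
)

```text
time_s: 2.38
eef_pos: [465.0, -331.8, 82.6]
ee_rot: [-0.004, 0.862, 0.507, -0.001]
force: [0.3, -0.1, -3.2]
grip_width: 0.144
```

```bash
python3 - <<'E'
from h import *
plan(340,-200,230,100)
snap('wrist','w3')
E
```

```text
turn [-0.007 -0.006 -0.682] shift [  5.48 -17.45 -14.58] rows t 5.6 r 5.5 | pos [ 465.  -331.8   82.6] yaw 60.9 q6 -0.32 t 2.38 F [ 0.3 -0.1 -3.2] g 0.14
```

View pics/w3.png

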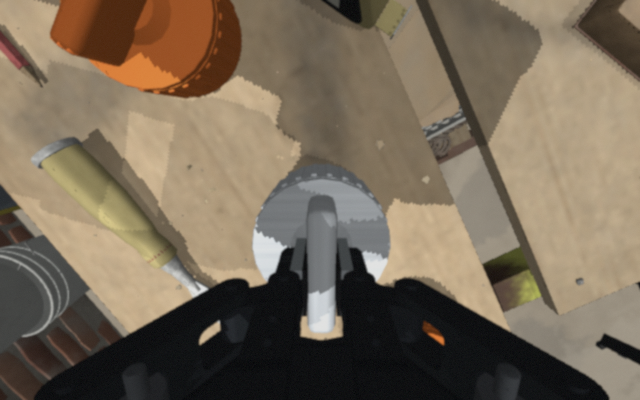

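Emit:
move_arm(
  series=[
    [0, 0, 0, 0, 0, -4, 0],
    [0, 0, 0, 0, 0, -8, 0],
    [0, 0, 0, 0, 0, -11, 0],
    [0, 0, -0.12, 1, -4, -11.5, 0],
    [0, 0, -0.24, 2, -8, -12, 0],
  ],
)

```text
time_s: 2.85
eef_pos: [406.3, -277.2, 207.3]
ee_rot: [-0.0, 0.794, 0.608, 0.0]
force: [-0.7, 0.4, -2.5]
grip_width: 0.147
```

```bash
python3 - <<'E'
from h import *
c=snap('scene','sc2');s=snap('side','sd2');snap('wrist','w4')
a=cv2.resize(c['frame'][150:260,250:390,::-1],None,fx=4.5,fy=4.5,interpolation=cv2.INTER_CUBIC);cv2.imwrite('pics/sc2z.png',a)
a=cv2.resize(s['frame'][185:260,290:380,::-1],None,fx=7,fy=7,interpolation=cv2.INTER_CUBIC);cv2.imwrite('pics/sd2z.png',a)
plan(375,-120,230,110)
E
```

```text
turn [-0.003 -0.004 -0.616] shift [14.17 -6.97 -2.31] rows t 3.8 r 4.9 | pos [ 404.8 -275.   206.2] yaw 74.7 q6 -0.57 t 3.00 F [ 1.9 -0.4 -2.7] g 0.15
```

View pics/sc2z.png

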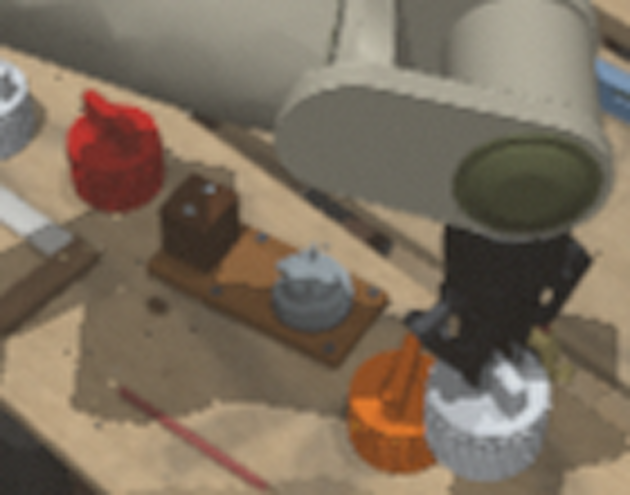

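View pics/sd2z.png

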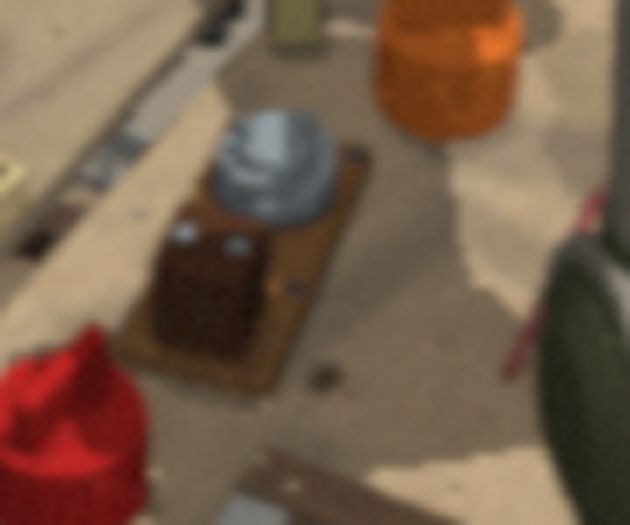

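View pics/w4.png

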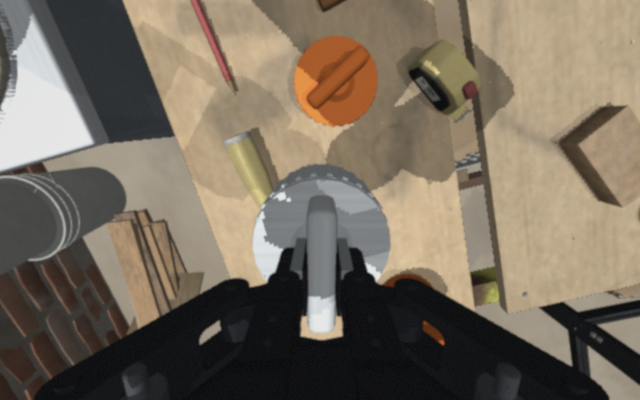

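```bash
python3 - <<'E'
from h import *
c=ld('sc2')
z=lambda p:(250+p[0]/4.5,150+p[1]/4.5)
for p in [(148,263),(336,360),(388,296)]: print(onz(c,*z(p),15))
c=ld('sd2')
z=lambda p:(290+p[0]/7,185+p[1]/7)
for p in [(115,335),(265,390),(372,150)]: print(onz(c,*z(p),15))
plan(445,-150,230,90)
E
```

```text
[416.10401822  78.37635937  15.        ]
[ 450.45307776 -104.04552865   15.        ]
[527.00076743 -90.95818582  15.        ]
[493.03411458  97.09690824  15.        ]
[409.55727384  92.52332066  15.        ]
[444.76005426 -94.9374293   15.        ]
turn [-0.003 -0.003 -0.267] shift [13.13  0.57 -2.34] rows t 3.2 r 2.1 | pos [ 404.8 -275.   206.2] yaw 74.7 q6 -0.57 t 3.00 F [ 1.9 -0.4 -2.7] g 0.15
```

Emit:
move_arm(
  series=[
    [0, 0, -0.12, 4, 0.2, -0.8, 0],
    [0, 0, -0.26, 8, 0.4, -1.6, 0],
    [0, 0, -0.26, 11, 0.6, -2.3, 0],
    [0, 0, -0.26, 13, 0.6, -2.3, 0],
    [0, 0, -0.26, 13, 0.6, -2.3, 0],
  ],
)

```text
time_s: 3.42
eef_pos: [446.4, -148.6, 230.4]
ee_rot: [-0.002, 0.709, 0.706, 0.001]
force: [-0.9, -0.3, -2.9]
grip_width: 0.151
```

```bash
python3 - <<'E'
from h import *
snap('wrist','w5')
E
```

```text
(no output)
```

View pics/w5.png

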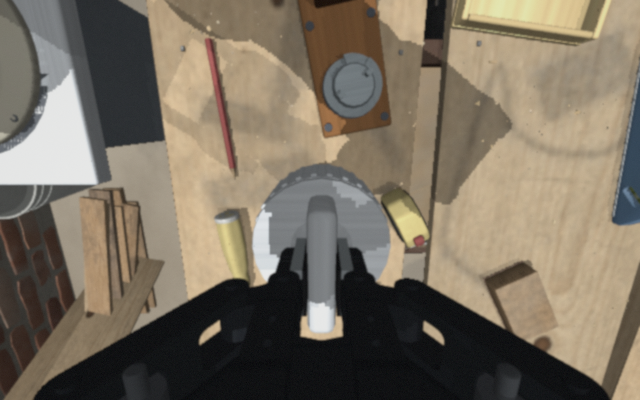

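```bash
python3 - <<'E'
from h import *
c=ld('w5');f=c['frame'][:,:,::-1]
cv2.imwrite('pics/w5z.png',cv2.resize(f[0:145,285:410],None,fx=5,fy=4.1,interpolation=cv2.INTER_CUBIC)) if 0 else cv2.imwrite('pics/w5z.png',cv2.resize(f[0:148,285:410],None,fx=4,fy=4,interpolation=cv2.INTER_CUBIC))
E
```

```text
(no output)
```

View pics/w5z.png

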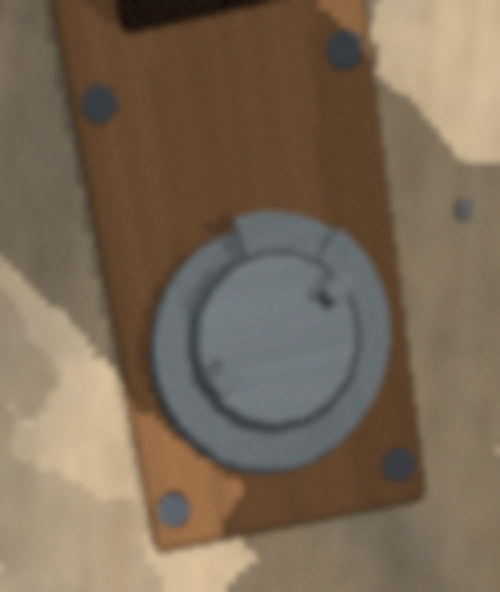

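```bash
python3 - <<'E'
from h import *
c=ld('w5')
z=lambda p:(285+p[0]/4,p[1]/4)
P=lambda p,h:onz(c,*z(p),h)[:2]
A=P((157,549),15);B=P((424,498),15);C=P((58,0),15);D=P((367,0),15)
g=lambda v:np.degrees(np.arctan2(v[1],v[0]))
print(A,B,np.linalg.norm(B-A),'yaws',g(C-A),g(D-B),g(B-A)+90)
for y in (99.,100.,101.):
    u=np.array([np.cos(np.radians(y)),np.sin(np.radians(y))]);print(y,(A+B)/2+50*u)
for h in (45,55,60,64):
    print(h,'outer',P((271,342),h),np.linalg.norm(P((151,342),h)-P((391,342),h)),'inner',P((275,338),h),np.linalg.norm(P((192,338),h)-P((358,338),h)))
# screws
S=[P(p,15) for p in [(99,104),(343,49),(174,509),(398,463)]];print(g(S[0]-S[2]),g(S[1]-S[3]),g(S[1]-S[0])+90,g(S[3]-S[2])+90)
E
```

```text
[ 450.04209172 -100.43770836] [529.98839912 -85.79326764] 81.27651389587938 yaws 100.41771725008815 100.26915286966589 100.38027202632064
99.0 [482.19352217 -43.73107097]
100.0 [481.33283654 -43.87510035]
101.0 [480.47479566 -44.03412883]
45 outer [479.98310321 -45.28968868] 63.55597436677935 inner [481.01528293 -44.30654532] 43.920415874385725
55 outer [478.96691166 -46.36081188] 61.61590288307432 inner [479.96758368 -45.40767936] 42.57972765051202
60 outer [478.45881589 -46.89637347] 60.6458671412218 inner [479.44373406 -45.95824638] 41.909383538575135
64 outer [478.05233927 -47.32482275] 59.86983854773982 inner [479.02465436 -46.39869999] 41.37310824902568
101.01217207955739 101.04157830643494 101.05207343491962 101.0608091372188
```

```bash
python3 - <<'E'
from h import *
c=ld('w5');f=c['frame'][:,:,::-1]
cv2.imwrite('pics/w5h.png',cv2.resize(f[150:350,230:410],None,fx=3,fy=3,interpolation=cv2.INTER_CUBIC))
s=ctrl.sense();print(s['eef_pos'],yawnow(s))
for h in (256,):
    print(onz(c,321,197,h),onz(c,321,332,h),onz(c,321,197,h)-onz(c,321,332,h))
# round disc at z top = 54-62+tcp
print(onz(c,320.5,232,222), np.linalg.norm(onz(c,251,232,222)-onz(c,390,232,222)))
print('tcp px',proj(c,s['eef_pos']))
plan(480,-45,185,175.5)
E
```

```text
[ 445.93298416 -150.23498015  230.05050529] 89.72220432229176
[ 446.41139581 -111.34155585  256.        ] [ 446.16508877 -178.7031161   256.        ] [ 0.24630704 67.36156026  0.        ]
[ 445.97536205 -140.63157984  222.        ] 77.78707066053781
tcp px [320.44876385 254.09103776]
turn [ 1.000e-03 -4.000e-03 -1.497e+00] shift [10.53  3.36  4.53] rows t 2.9 r 12.0 | pos [ 445.9 -150.2  230.1] yaw 89.7 q6 -0.57 t 3.47 F [-0.9 -0.7 -3.4] g 0.15
```

View pics/w5h.png

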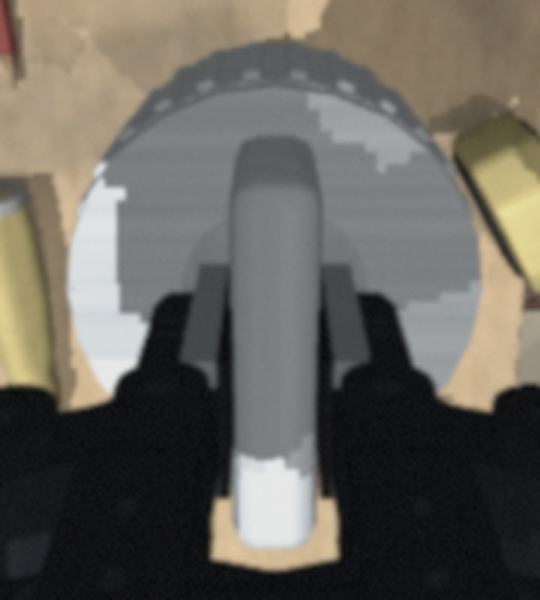

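Emit:
move_arm(
  series=[
    [0, 0, -0.12, 2, 0.6, -0.2, 0],
    [0, 0, -0.24, 4, 1.2, 0, 0],
    [0, 0, -0.36, 6, 2, 0.5, 0],
    [0, 0, -0.48, 8, 2.7, 1, 0],
    [0, 0, -0.6, 10.5, 3.5, 1.5, 0],
  ],
)

```text
time_s: 3.88
eef_pos: [482.2, -46.0, 215.1]
ee_rot: [-0.001, 0.467, 0.884, 0.001]
force: [0.3, 0.6, -4.1]
grip_width: 0.152
```

```bash
python3 - <<'E'
from h import *
plan(481,-45.2,180,175.5)
E
```

```text
turn [ 0.001 -0.002 -0.894] shift [ 0.12 -0.05  3.51] rows t 0.8 r 7.2 | pos [482.2 -46.  215.1] yaw 124.3 q6 -0.94 t 3.88 F [ 0.3  0.6 -4.1] g 0.15
```

Emit:
move_arm(
  series=[
    [0, 0, -0.12, 0, 0, 0.5, 0],
    [0, 0, -0.24, 0, 0, 1, 0],
    [0, 0, -0.36, 0.1, 0, 2, 0],
    [0, 0, -0.48, 0.1, 0, 3, 0],
    [0, 0, -0.6, 0.1, 0, 3.5, 0],
  ],
)

```text
time_s: 4.3
eef_pos: [481.7, -46.0, 179.0]
ee_rot: [-0.002, 0.183, 0.983, 0.001]
force: [-0.3, 0.7, -3.6]
grip_width: 0.151
```

```bash
python3 - <<'E'
from h import *
plan(481,-45.2,150,175.5)
E
```

```text
turn [ 0.002 -0.003 -0.289] shift [0.09 0.05 2.9 ] rows t 0.7 r 2.3 | pos [481.7 -46.  179. ] yaw 158.9 q6 -1.54 t 4.30 F [-0.3  0.7 -3.6] g 0.15
```

Emit:
move_arm(
  series=[
    [0, 0, -0.1, 0.1, 0, 0.5, 0],
    [0, 0, -0.2, 0.1, 0, 1.5, 0],
    [0, 0, -0.29, 0.1, 0, 3, 0],
    [0, 0, -0.29, 0.1, 0, 4.5, 0],
    [0, 0, -0.29, 0.1, 0, 4.5, 0],
  ],
)

```text
time_s: 4.72
eef_pos: [479.9, -46.2, 131.6]
ee_rot: [-0.003, 0.04, 0.999, 0.002]
force: [-0.3, -0.6, -3.8]
grip_width: 0.153
```

```bash
python3 - <<'E'
from h import *
plan(481,-45.2,100,175.5)
a=snap('scene','sc6')['frame'][130:260,240:400,::-1];b=snap('side','sd6')['frame'][130:260,260:420,::-1];w=snap('wrist','w6')['frame'][:,:,::-1]
g=lambda x:cv2.resize(x,(400,325),interpolation=cv2.INTER_CUBIC)
cv2.imwrite('pics/m6.png',np.hstack([g(a),g(b)]))
E
```

```text
turn [ 0.003 -0.007 -0.001] shift [-0.12  0.1   3.16] rows t 0.8 r 0.1 | pos [479.9 -46.2 131.6] yaw 175.5 q6 -1.83 t 4.72 F [-0.3 -0.6 -3.8] g 0.15
```

View pics/m6.png

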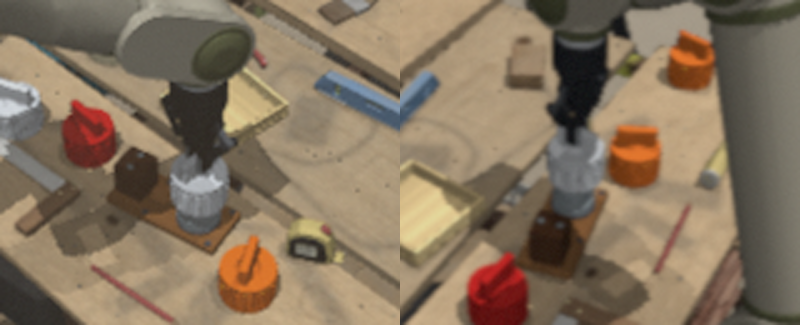

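View pics/w6.png

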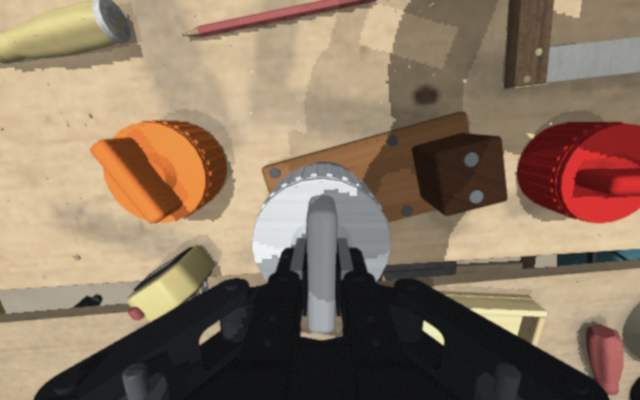

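Emit:
move_arm(
  series=[
    [0, 0, 0, -0.12, 0.1, 0.5, 0],
    [0, 0, 0, -0.12, 0.1, 1, 0],
    [0, 0, 0, -0.12, 0.1, 1.6, 0],
    [0, 0, 0, -0.12, 0.1, 2.2, 0],
    [0, 0, 0, -0.12, 0.1, 2.6, 0],
  ],
)

```text
time_s: 5.28
eef_pos: [482.3, -45.2, 107.8]
ee_rot: [-0.001, 0.04, 0.999, 0.001]
force: [-0.3, -0.4, -2.5]
grip_width: 0.155
```

Emit:
move_arm(
  series=[
    [0, 0, 0, 0.1, 0, 0.5, 0],
    [0, 0, 0, 0.1, 0, 1, 0],
    [0, 0, 0, 0.1, 0, 1.4, 0],
    [0, 0, 0, 0.1, 0, 1.7, 0],
    [0, 0, 0, 0.1, 0, 1.7, 0],
  ],
)

```text
time_s: 5.7
eef_pos: [481.4, -45.1, 91.2]
ee_rot: [-0.001, 0.04, 0.999, 0.001]
force: [-1.9, 1.3, 4.3]
grip_width: 0.153
```

```bash
python3 - <<'E'
from h import *
plan(481,-45.2,90,175.5);print(ctrl.sense()['wrist_torque'])
E
```

```text
turn [ 0.002 -0.002 -0.001] shift [ 0.04 -0.01  0.12] rows t 0.0 r 0.0 | pos [481.4 -45.1  91.2] yaw 175.5 q6 -1.83 t 5.70 F [-1.9  1.3  4.3] g 0.15
[1.51898462e-01 5.92555234e-01 3.57440134e-04]
```

Emit:
move_arm(
  series=[
    [0, 0, 0.09, 0, 0, 0.08, 0],
    [0, 0, 0.18, 0, 0, 0.15, 0],
    [0, 0, 0.27, 0, 0, 0.22, 0],
    [0, 0, 0.36, 0, 0, 0.3, 0],
    [0, 0, 0.44, 0, 0, 0.35, 0],
  ],
)

```text
time_s: 6.12
eef_pos: [481.3, -45.1, 87.9]
ee_rot: [-0.002, 0.259, 0.966, 0.001]
force: [-4.2, 1.3, 2.9]
grip_width: 0.151
```

```bash
python3 - <<'E'
from h import *
plan(481,-45.2,90,100.5);print(ctrl.sense()['wrist_torque'])
E
```

```text
turn [-0.001 -0.004  0.864] shift [ 0.02 -0.03 -0.21] rows t 0.1 r 6.9 | pos [481.3 -45.1  87.9] yaw 150.0 q6 -1.39 t 6.12 F [-4.2  1.3  2.9] g 0.15
[0.55414451 0.91074429 0.07341109]
```

Emit:
move_arm(
  series=[
    [0, 0, 0.06, 0, 0, 0.04, 0],
    [0, 0, 0.12, 0, 0, 0.08, 0],
    [0, 0, 0.17, 0, 0, 0.12, 0],
    [0, 0, 0.22, 0, 0, 0.16, 0],
    [0, 0, 0.22, 0, 0, 0.16, 0],
  ],
)

```text
time_s: 6.53
eef_pos: [480.5, -44.5, 87.1]
ee_rot: [-0.003, 0.363, 0.932, 0.0]
force: [-9.0, 4.6, 11.5]
grip_width: 0.146
```

```bash
python3 - <<'E'
from h import *
plan(481,-45.2,90,100.5);print(ctrl.sense()['wrist_torque'])
snap('wrist','w7')
E
```

```text
turn [-0.003 -0.004  0.646] shift [-0.08 -0.02 -0.29] rows t 0.1 r 5.2 | pos [480.5 -44.5  87.1] yaw 137.5 q6 -1.17 t 6.53 F [-9.   4.6 11.5] g 0.15
[0.73862227 1.55744045 1.45551285]
```

View pics/w7.png

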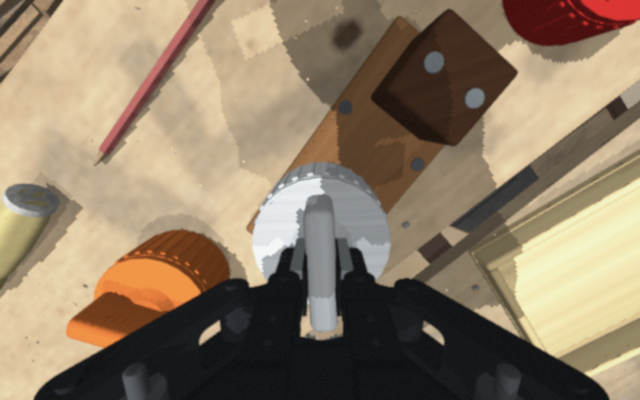

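Emit:
move_arm(
  series=[
    [0, 0, 0.05, 0, 0, 0, 0],
    [0, 0, 0.1, 0, 0, 0, 0],
    [0, 0, 0.1, 0, 0, 0, 0],
  ],
)

```text
time_s: 6.83
eef_pos: [480.3, -44.4, 87.3]
ee_rot: [-0.003, 0.406, 0.914, -0.001]
force: [-3.4, 1.8, 3.7]
grip_width: 0.149
```

```bash
python3 - <<'E'
from h import *
plan(481,-45.2,90,100.5);print(ctrl.sense()['wrist_torque'])
c=snap('wrist','w8');a=snap('side','sd8')['frame'][170:240,290:370,::-1]
b=snap('scene','sc8')['frame'][170:240,280:360,::-1]
g=lambda x:cv2.resize(x,(400,350),interpolation=cv2.INTER_CUBIC)
cv2.imwrite('pics/m8.png',np.hstack([cv2.resize(c['frame'][150:350,230:430,::-1],(400,400)),np.vstack([g(b),np.zeros((50,400,3),np.uint8)])]))
E
```

```text
turn [-0.005 -0.003  0.552] shift [-0.11 -0.   -0.27] rows t 0.1 r 4.4 | pos [480.3 -44.4  87.3] yaw 132.1 q6 -1.07 t 6.83 F [-3.4  1.8  3.7] g 0.15
[0.42373367 0.56354529 2.77970627]
```

View pics/m8.png

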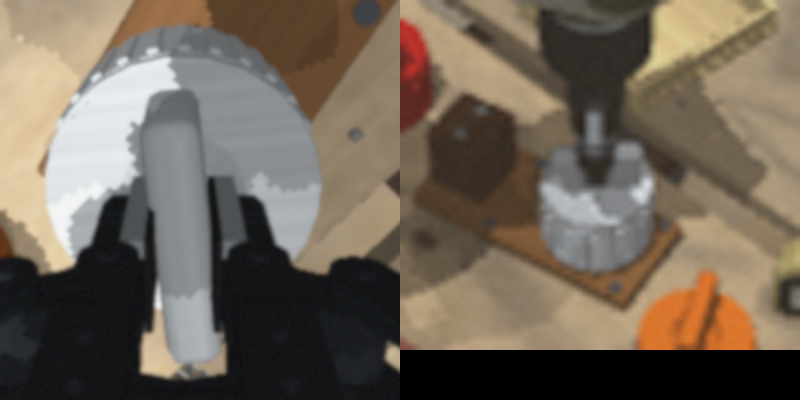

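Torque about z rose to 2.8 N m and the wing is skewing in the pads at d ≈ 40°: this cap stops short, so it goes to the tray. I'll turn it back.

Emit:
move_arm(
  series=[
    [0, 0, -0.12, 0, 0, -0.05, 0],
    [0, 0, -0.24, 0, 0, -0.15, 0],
    [0, 0, -0.36, 0, 0, -0.25, 0],
    [0, 0, -0.48, 0, 0, -0.35, 0],
    [0, 0, -0.6, 0, 0, -0.45, 0],
  ],
)

```text
time_s: 7.4
eef_pos: [480.7, -44.6, 91.5]
ee_rot: [-0.002, 0.116, 0.993, 0.001]
force: [-0.4, -0.8, -3.0]
grip_width: 0.148
```

```bash
python3 - <<'E'
from h import *
plan(481,-45.2,92,173);print(ctrl.sense()['wrist_torque'])
E
```

```text
turn [ 0.002 -0.005 -0.111] shift [-0.05 -0.05 -0.05] rows t 0.0 r 0.9 | pos [480.7 -44.6  91.5] yaw 166.6 q6 -1.67 t 7.40 F [-0.4 -0.8 -3. ] g 0.15
[0.00886184 0.01792319 0.02229721]
```

Emit:
move_arm(
  series=[
    [0, 0, -0.06, 0, 0, -0.03, 0],
    [0, 0, -0.1, 0, 0, -0.05, 0],
    [0, 0, -0.1, 0, 0, -0.6, 0],
    [0, 0, -0.1, 0, 0, -1.2, 0],
    [0, 0, -0.1, 0, 0, -1.2, 0],
  ],
)

```text
time_s: 7.82
eef_pos: [481.5, -44.9, 104.8]
ee_rot: [-0.001, 0.068, 0.998, 0.001]
force: [0.4, 0.7, -2.3]
grip_width: 0.156
```

```bash
python3 - <<'E'
from h import *
plan(481,-45.2,200,173);print(ctrl.sense()['wrist_torque'])
E
```

```text
turn [ 0.002 -0.002 -0.014] shift [ 0.07 -0.01 -9.52] rows t 2.3 r 0.1 | pos [481.5 -44.9 104.8] yaw 172.2 q6 -1.77 t 7.82 F [ 0.4  0.7 -2.3] g 0.16
[-0.03172057 -0.08169852  0.0033424 ]
```

Emit:
move_arm(
  series=[
    [0, 0, 0, 0, 0, -2, 0],
    [0, 0, 0, 0, 0, -5, 0],
    [0, 0, 0, 0, 0, -8, 0],
    [0, 0, 0, 0, 0, -8, 0],
  ],
)

```text
time_s: 8.15
eef_pos: [484.0, -45.8, 190.2]
ee_rot: [0.004, 0.069, 0.998, -0.0]
force: [0.8, -0.1, -1.9]
grip_width: 0.152
```

```bash
python3 - <<'E'
from h import *
c=ld('side0');s=snap('scene','sc9')
a=cv2.resize(c['frame'][185:250,225:305,::-1],(400,325),interpolation=cv2.INTER_CUBIC)
b=cv2.resize(s['frame'][135:215,290:370,::-1],(400,400),interpolation=cv2.INTER_CUBIC)
cv2.imwrite('pics/m9.png',np.hstack([np.vstack([a,np.zeros((75,400,3),np.uint8)]),b]))
plan(481,-45.2,200,173)
E
```

```text
turn [ 0.001  0.004 -0.015] shift [ 0.2   0.   -1.26] rows t 0.3 r 0.1 | pos [483.  -45.5 187.4] yaw 172.1 q6 -1.77 t 8.20 F [ 0.5 -0.4 -4.1] g 0.15
```

View pics/m9.png

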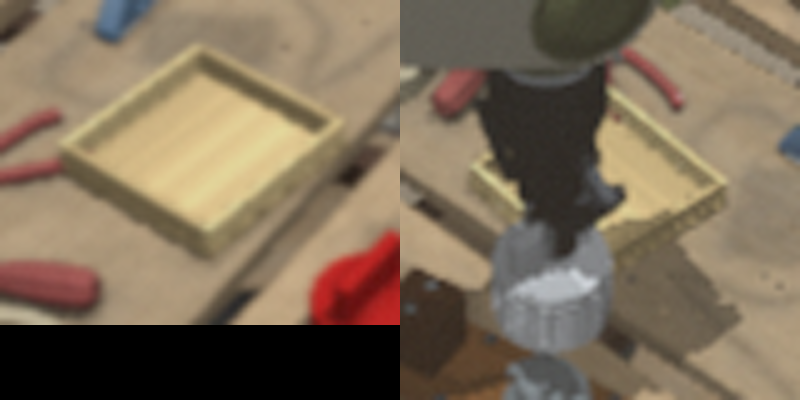

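```bash
python3 - <<'E'
from h import *
c=ld('side0');z=lambda p:(225+p[0]/5,185+p[1]/5)
Q=[onz(c,*z(p),30)[:2] for p in [(62,150),(200,46),(344,122),(210,237)]];print(np.round(Q,0),np.mean(Q,0))
for a,b in [(0,1),(1,2),(2,3),(3,0)]: d=Q[b]-Q[a];print(np.linalg.norm(d),np.degrees(np.arctan2(d[1],d[0])))
m=np.mean(Q,0);plan(m[0],m[1],190,120)
E
```

```text
[[749. 158.]
 [733.  10.]
 [589.  29.]
 [604. 177.]] [668.6978717   93.25887232]
148.69046060467852 -96.2413560710075
145.30090479082278 172.67339286583803
148.74413155270148 83.94881948455588
145.79553279753233 -7.343698629401501
turn [0.003 0.003 0.91 ] shift [-16.49  16.29  -0.18] rows t 5.6 r 7.3 | pos [483.  -45.5 187.4] yaw 172.1 q6 -1.77 t 8.20 F [ 0.5 -0.4 -4.1] g 0.15
```

Emit:
move_arm(
  series=[
    [0, 0, 0.12, -2.8, 2.7, 0, 0],
    [0, 0, 0.24, -5.6, 5.4, 0, 0],
    [0, 0, 0.36, -8.4, 8.1, 0, 0],
    [0, 0, 0.48, -11.2, 10.9, 0, 0],
    [0, 0, 0.6, -14, 13.6, 0, 0],
  ],
)

```text
time_s: 8.62
eef_pos: [641.2, 71.5, 186.4]
ee_rot: [0.001, 0.364, 0.931, 0.001]
force: [0.5, -0.5, -2.6]
grip_width: 0.149
```

```bash
python3 - <<'E'
from h import *
plan(669,93,130,120)
E
```

```text
turn [0.002 0.    0.302] shift [-0.59  3.46  5.64] rows t 1.6 r 2.4 | pos [641.2  71.5 186.4] yaw 137.3 q6 -0.90 t 8.62 F [ 0.5 -0.5 -2.6] g 0.15
```

Emit:
move_arm(
  series=[
    [0, 0, 0.1, -0.3, 2, 0.5, 0],
    [0, 0, 0.2, -0.6, 3.5, 2, 0],
    [0, 0, 0.3, -0.6, 3.5, 5, 0],
    [0, 0, 0.3, -0.6, 3.5, 6.5, 0],
    [0, 0, 0.3, -0.6, 3.5, 6.5, 0],
  ],
)

```text
time_s: 9.03
eef_pos: [667.0, 93.5, 115.2]
ee_rot: [-0.004, 0.499, 0.866, -0.001]
force: [-1.7, -0.0, -4.7]
grip_width: 0.15
```

```bash
python3 - <<'E'
from h import *
plan(669,93,70,120)
a=snap('scene','sc10')['frame'][100:230,260:420,::-1];b=snap('side','sd10')['frame'][130:260,200:360,::-1]
g=lambda x:cv2.resize(x,(400,325),interpolation=cv2.INTER_CUBIC)
cv2.imwrite('pics/m10.png',np.hstack([g(a),g(b)]))
E
```

```text
turn [-0.006 -0.005  0.002] shift [-0.17  0.17  4.52] rows t 1.1 r 0.1 | pos [667.   93.5 115.2] yaw 120.1 q6 -0.56 t 9.03 F [-1.7 -0.  -4.7] g 0.15
```

View pics/m10.png

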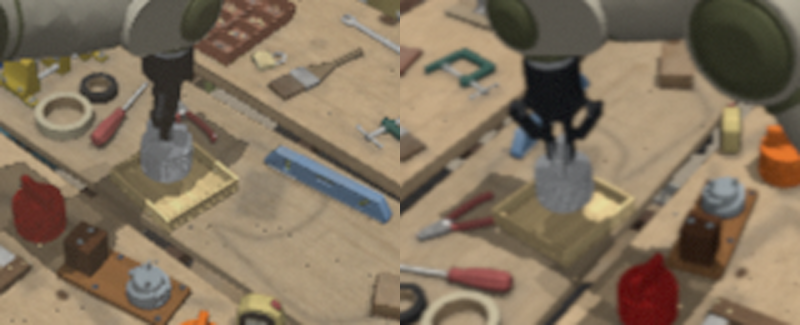

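Emit:
move_arm(
  series=[
    [0, 0, 0, 0, 0, 1.5, 0],
    [0, 0, 0, 0, 0, 3, 0],
    [0, 0, 0, 0, 0, 4, 0],
    [0, 0, 0, 0, 0, 4.3, 0],
    [0, 0, 0, 0, 0, 4.5, 0],
  ],
)

```text
time_s: 9.55
eef_pos: [669.4, 93.2, 76.2]
ee_rot: [0.0, 0.499, 0.867, 0.001]
force: [-0.2, -0.7, -2.6]
grip_width: 0.156
```

```bash
python3 - <<'E'
from h import *
plan(669,93,69,120)
E
```

```text
turn [ 0.002 -0.001  0.002] shift [ 0.01 -0.05  0.72] rows t 0.2 r 0.0 | pos [669.4  93.2  76.2] yaw 120.1 q6 -0.56 t 9.55 F [-0.2 -0.7 -2.6] g 0.16
```

Emit:
move_arm(
  series=[
    [0, 0, 0, 0, 0, 0.3, 0],
    [0, 0, 0, 0, 0, 0.6, 0],
    [0, 0, 0, 0, 0, 0.8, 0],
    [0, 0, 0, 0, 0, 0.9, 0],
    [0, 0, 0, 0, 0, 0.9, 0],
  ],
)

```text
time_s: 9.97
eef_pos: [670.0, 93.2, 70.1]
ee_rot: [0.001, 0.499, 0.867, 0.001]
force: [-5.9, -0.2, 11.1]
grip_width: 0.154
```

Emit:
move_arm(
  series=[
    [0, 0, 0, 0, 0, 0, 0.5],
    [0, 0, 0, 0, 0, 0, 1],
    [0, 0, 0, 0, 0, 0, 1],
    [0, 0, 0, 0, 0, 0, 1],
    [0, 0, 0, 0, 0, 0, 1],
  ],
)

```text
time_s: 10.38
eef_pos: [670.1, 93.2, 70.0]
ee_rot: [0.001, 0.499, 0.867, 0.001]
force: [0.0, 0.2, 0.7]
grip_width: 0.847
```

Emit:
move_arm(
  series=[
    [0, 0, 0, 0, 0, -2, 1],
    [0, 0, 0, 0, 0, -5, 1],
    [0, 0, 0, 0, 0, -9, 1],
    [0, 0, 0, 0, 0, -13, 1],
    [0, 0, 0, 0, 0, -14, 1],
  ],
)

```text
time_s: 10.8
eef_pos: [671.3, 93.0, 217.4]
ee_rot: [0.006, 0.499, 0.867, 0.004]
force: [-0.3, -0.1, 1.8]
grip_width: 1.0
```

```bash
python3 - <<'E'
from h import *
snap('wrist','w11')
plan(440,290,250,90)
E
```

```text
turn [0.013 0.003 0.526] shift [ 28.62 -10.07  -3.65] rows t 7.3 r 4.2 | pos [671.3  93.  216.5] yaw 120.1 q6 -0.56 t 10.85 F [-1.3  0.3  1.2] g 1.00
```

View pics/w11.png

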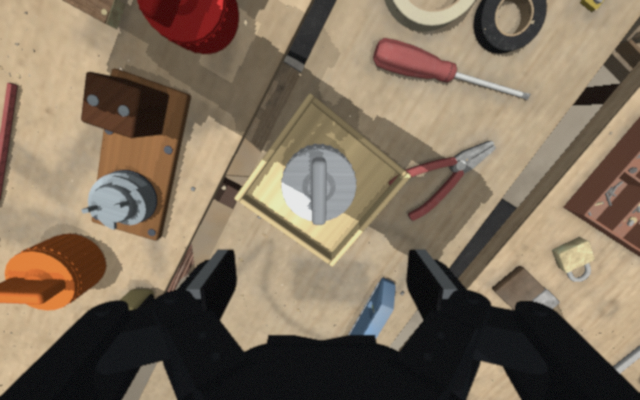

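The cap stands upright near the tray's centre at (318,183). Next is the other plain cap.

```bash
python3 - <<'E'
from h import *
plan(430,290,250,107)
E
```

```text
turn [0.013 0.005 0.229] shift [ 29.13 -10.94  -3.66] rows t 7.5 r 1.8 | pos [671.3  93.  216.5] yaw 120.1 q6 -0.56 t 10.85 F [-1.3  0.3  1.2] g 1.00
```

Emit:
move_arm(
  series=[
    [0, 0, 0.05, 3.9, -1.5, -1, 1],
    [0, 0, 0.1, 7.8, -3, -2, 1],
    [0, 0, 0.15, 11.7, -4.5, -3, 1],
    [0.01, 0, 0.23, 15.6, -6, -3.6, 1],
    [0.01, 0, 0.23, 19.5, -7.5, -3.6, 1],
  ],
)

```text
time_s: 11.27
eef_pos: [510.6, 221.6, 250.6]
ee_rot: [0.003, 0.597, 0.802, 0.0]
force: [-0.1, 1.0, -0.8]
grip_width: 1.0
```

```bash
python3 - <<'E'
from h import *
plan(430,290,250,107)
E
```

```text
turn [ 0.004  0.005 -0.005] shift [ 8.87 -5.76  0.  ] rows t 2.5 r 0.1 | pos [510.6 221.6 250.6] yaw 106.7 q6 -0.09 t 11.27 F [-0.1  1.  -0.8] g 1.00
```

Emit:
move_arm(
  series=[
    [0, 0, 0, 3.4, -2.2, 0, 1],
    [0, 0, 0, 6.6, -4.4, 0, 1],
    [0, 0, 0, 8.9, -5.8, 0, 1],
    [0, 0, 0, 8.9, -5.8, 0, 1],
  ],
)

```text
time_s: 11.6
eef_pos: [425.9, 292.9, 249.6]
ee_rot: [0.002, 0.595, 0.804, -0.0]
force: [0.1, 0.6, -0.4]
grip_width: 0.996
```

```bash
python3 - <<'E'
from h import *
snap('wrist','w12');s=ctrl.sense();print(s['eef_pos'])
E
```

```text
[427.79309798 291.55544546 249.6173822 ]
```

View pics/w12.png

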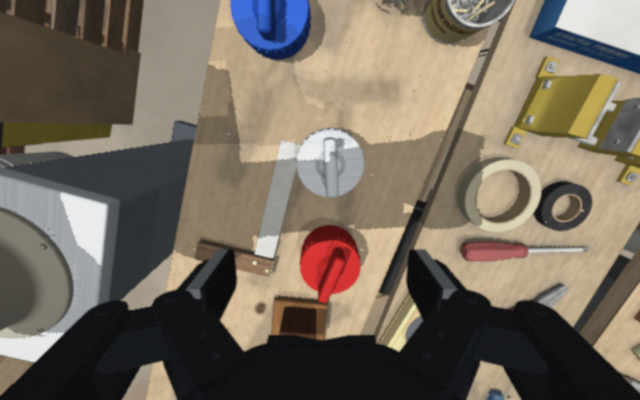

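```bash
python3 - <<'E'
from h import *
c=ld('w12');f=c['frame'][:,:,::-1]
cv2.imwrite('pics/w12z.png',cv2.resize(f[115:205,285:375],None,fx=6,fy=6,interpolation=cv2.INTER_CUBIC))
hsv=cv2.cvtColor(f,cv2.COLOR_BGR2HSV)
m=((hsv[...,1]<45)&(hsv[...,2]>90)).astype(np.uint8)
m[:, :298]=0;m[:,370:]=0;m[:120]=0;m[205:]=0
n,l,s,ce=cv2.connectedComponentsWithStats(m)
i=1+np.argmax(s[1:,4]);print(s[i],ce[i])
cs,_=cv2.findContours((l==i).astype(np.uint8),0,1);e=cv2.fitEllipse(cv2.convexHull(max(cs,key=len)));print(e, onz(c,*e[0],54))
E
```

```text
[ 298  127   67   71 3790] [330.02163588 162.33456464]
((329.3364562988281, 162.08958435058594), (69.89818572998047, 70.43213653564453), 147.97105407714844) [429.37777757 314.39686838  54.        ]
```

View pics/w12z.png

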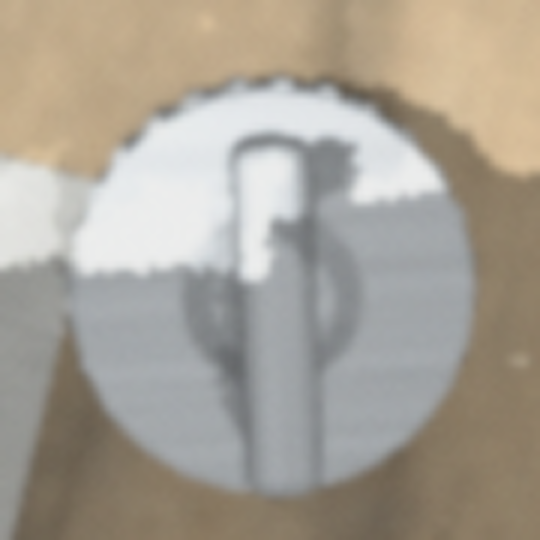

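```bash
python3 - <<'E'
from h import *
c=ld('w12')
z=lambda p:(285+p[0]/6,115+p[1]/6)
p=onz(c,*z((269,142)),88);q=onz(c,*z((288,494)),88);d=p-q;y=np.degrees(np.arctan2(d[1],d[0]));print((p+q)/2,np.linalg.norm(d),y,onz(c,*z((273,293)),54))
m=((p+q)/2+onz(c,*z((273,293)),54))/2
plan(m[0],m[1],75,y)
E
```

```text
[431.21053795 312.70436275  88.        ] 62.78627413428047 110.62082451869607 [431.29818459 312.84027379  54.        ]
turn [ 0.003  0.005 -0.065] shift [ 2.01  0.89 17.46] rows t 4.2 r 0.5 | pos [427.8 291.6 249.6] yaw 106.9 q6 0.08 t 11.65 F [-0.  -0.   0.3] g 1.00
```

Emit:
move_arm(
  series=[
    [0, 0, -0.065, 1.8, 0.9, 4, 1],
    [0, 0, -0.065, 2, 0.9, 8, 1],
    [0, 0, -0.065, 2, 0.9, 12, 1],
    [0, 0, -0.065, 2, 0.9, 16, 1],
    [0, 0, -0.065, 2, 0.9, 17.5, 1],
  ],
)

```text
time_s: 12.07
eef_pos: [429.3, 310.8, 68.6]
ee_rot: [0.001, 0.57, 0.822, -0.004]
force: [-0.1, -0.7, -1.4]
grip_width: 0.999
```

```bash
python3 - <<'E'
from h import *
plan(431.2,312.7,61,110.6)
snap('wrist','w13')
E
```

```text
turn [-0.006  0.005 -0.001] shift [0.11 0.25 0.76] rows t 0.2 r 0.1 | pos [429.3 310.8  68.6] yaw 110.6 q6 0.05 t 12.07 F [-0.1 -0.7 -1.4] g 1.00
```

View pics/w13.png

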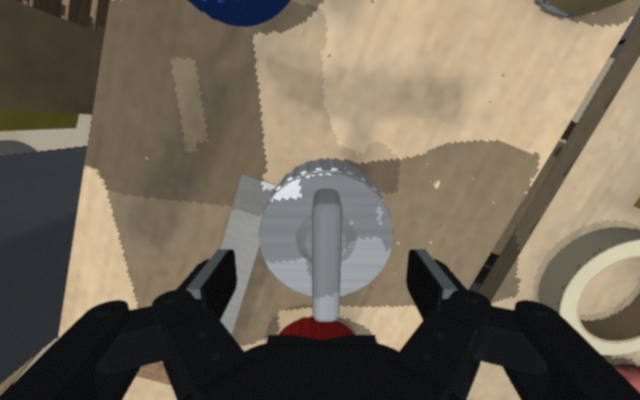

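Emit:
move_arm(
  series=[
    [0, 0, 0, 0.1, 0.25, 0.7, 1],
    [0, 0, 0, 0.1, 0.25, 0.75, 0.3],
    [0, 0, 0, 0.1, 0.25, 0.75, 0],
    [0, 0, 0, 0.1, 0.25, 0.75, 0],
    [0, 0, 0, 0.1, 0.25, 0.75, 0],
  ],
  grip_force=60,
)

```text
time_s: 12.53
eef_pos: [431.8, 312.6, 61.7]
ee_rot: [0.001, 0.57, 0.822, -0.004]
force: [-0.0, -0.5, -0.6]
grip_width: 0.454
```

Emit:
move_arm(
  series=[
    [0, 0, 0, 0, 0, 0, 0],
    [0, 0, 0, 0, 0, 0, 0],
    [0, 0, 0, 0, 0, 0, 0],
    [0, 0, 0, 0, 0, -2, 0],
    [0, 0, 0, 0, 0, -5, 0],
  ],
)

```text
time_s: 12.95
eef_pos: [430.2, 312.2, 109.8]
ee_rot: [-0.001, 0.57, 0.822, -0.006]
force: [0.1, 0.0, -3.2]
grip_width: 0.149
```

Emit:
move_arm(
  series=[
    [0, 0, 0, 0, 0, -3, 0],
    [0, 0, 0, 0, 0, -6, 0],
    [0, 0, 0, 0, 0, -9, 0],
    [0, 0, 0, 0, 0, -10, 0],
    [0, 0, 0, 0, 0, -10, 0],
  ],
)

```text
time_s: 13.37
eef_pos: [431.8, 313.5, 211.5]
ee_rot: [0.0, 0.57, 0.822, -0.005]
force: [0.5, 1.0, -2.4]
grip_width: 0.153
```

```bash
python3 - <<'E'
from h import *
plan(481,-45.2,210,175.5)
snap('wrist','w14')
E
```

```text
turn [-1.000e-02  1.000e-03 -1.134e+00] shift [-35.31  -7.97   0.4 ] rows t 8.7 r 9.1 | pos [431.8 313.5 211.5] yaw 110.5 q6 0.05 t 13.37 F [ 0.5  1.  -2.4] g 0.15
```

View pics/w14.png

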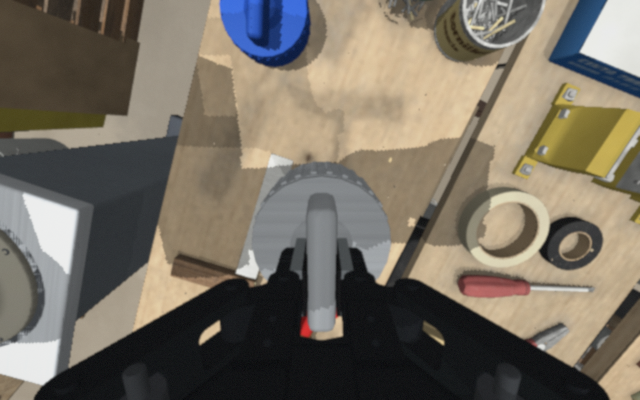

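Emit:
move_arm(
  series=[
    [0, 0, -0.12, -4, -0.9, 0, 0],
    [0, 0, -0.24, -8, -1.8, 0, 0],
    [0, 0, -0.36, -12, -2.7, 0, 0],
    [0, 0, -0.48, -16, -3.6, 0, 0],
    [0, 0, -0.6, -20, -4.5, 0, 0],
  ],
)

```text
time_s: 13.83
eef_pos: [455.3, 130.0, 208.1]
ee_rot: [-0.005, 0.324, 0.946, -0.007]
force: [0.9, -0.0, -3.0]
grip_width: 0.149
```

```bash
python3 - <<'E'
from h import *
plan(481,-45.2,190,175.5)
E
```

```text
turn [-0.014 -0.009 -0.582] shift [-12.8  -12.22   1.94] rows t 4.3 r 4.7 | pos [455.3 130.  208.1] yaw 142.1 q6 -0.87 t 13.83 F [ 0.9 -0.  -3. ] g 0.15
```

Emit:
move_arm(
  series=[
    [0, 0, -0.12, -2.7, -2.6, 0.2, 0],
    [0, 0, -0.24, -5.4, -5.2, 0.4, 0],
    [0, 0, -0.36, -8.1, -7.8, 0.8, 0],
    [-0.01, -0.01, -0.48, -10.8, -10.4, 1.4, 0],
    [-0.01, -0.01, -0.58, -12.8, -12.2, 1.9, 0],
  ],
)

```text
time_s: 14.25
eef_pos: [479.7, -43.8, 188.3]
ee_rot: [-0.002, 0.057, 0.998, -0.002]
force: [0.8, 0.2, -2.6]
grip_width: 0.147
```

```bash
python3 - <<'E'
from h import *
plan(481,-45.2,135,175.5)
E
```

```text
turn [-0.003 -0.004 -0.035] shift [-0.16 -0.11  5.33] rows t 1.3 r 0.3 | pos [479.7 -43.8 188.3] yaw 173.5 q6 -1.79 t 14.25 F [ 0.8  0.2 -2.6] g 0.15
```

Emit:
move_arm(
  series=[
    [0, 0, -0.035, -0.1, 0, 1.5, 0],
    [0, 0, -0.035, -0.1, 0, 3, 0],
    [0, 0, -0.035, -0.1, 0, 4.5, 0],
    [0, 0, -0.035, -0.1, 0, 5.2, 0],
    [0, 0, -0.035, -0.1, 0, 5.2, 0],
  ],
)

```text
time_s: 14.67
eef_pos: [478.9, -43.5, 133.4]
ee_rot: [-0.005, 0.039, 0.999, -0.001]
force: [0.2, -0.4, -4.2]
grip_width: 0.152
```

```bash
python3 - <<'E'
from h import *
plan(481,-45.2,105,175.5)
E
```

```text
turn [-0.002 -0.01   0.   ] shift [-0.26 -0.15  2.84] rows t 0.7 r 0.1 | pos [478.9 -43.5 133.4] yaw 175.5 q6 -1.82 t 14.67 F [ 0.2 -0.4 -4.2] g 0.15
```

Emit:
move_arm(
  series=[
    [0, -0.01, 0, -0.2, -0.15, 0, 0],
    [0, -0.01, 0, -0.2, -0.15, 0.4, 0],
    [0, -0.01, 0, -0.2, -0.15, 1, 0],
    [0, -0.01, 0, -0.2, -0.15, 1.8, 0],
    [0, -0.01, 0, -0.2, -0.15, 2.6, 0],
  ],
)

```text
time_s: 15.08
eef_pos: [480.5, -45.2, 106.8]
ee_rot: [0.0, 0.039, 0.999, -0.001]
force: [1.0, -0.2, -3.6]
grip_width: 0.147
```

Emit:
move_arm(
  series=[
    [0, 0, 0, 0, 0, 0.4, 0],
    [0, 0, 0, 0, 0, 0.9, 0],
    [0, 0, 0, 0, 0, 1.4, 0],
    [0, 0, 0, 0, 0, 1.7, 0],
    [0, 0, 0, 0, 0, 1.7, 0],
  ],
)

```text
time_s: 15.5
eef_pos: [481.0, -45.1, 90.2]
ee_rot: [0.001, 0.039, 0.999, -0.001]
force: [1.2, 2.5, 3.6]
grip_width: 0.152
```

```bash
python3 - <<'E'
from h import *
plan(481,-45.2,91,175.5);print(ctrl.sense()['wrist_torque'])
E
```

```text
turn [-0.002  0.001  0.   ] shift [-0.   -0.01 -0.08] rows t 0.0 r 0.0 | pos [481.  -45.1  90.2] yaw 175.5 q6 -1.83 t 15.50 F [1.2 2.5 3.6] g 0.15
[ 0.62082713  0.09700587 -0.04185484]
```

Emit:
move_arm(
  series=[
    [0, 0, 0.11, 0, 0, 0.08, 0],
    [0, 0, 0.22, 0, 0, 0.17, 0],
    [0, 0, 0.33, 0, 0, 0.25, 0],
    [0, 0, 0.44, 0, 0, 0.34, 0],
    [0, 0, 0.54, 0, 0, 0.41, 0],
  ],
)

```text
time_s: 15.92
eef_pos: [480.9, -45.5, 86.4]
ee_rot: [0.001, 0.307, 0.952, -0.001]
force: [-1.2, 0.5, -0.5]
grip_width: 0.151
```

Emit:
move_arm(
  series=[
    [0, 0, 0.1, 0, 0, 0.08, 0],
    [0, 0, 0.2, 0, 0, 0.15, 0],
    [0, 0, 0.3, 0, 0, 0.23, 0],
    [0, 0, 0.35, 0, 0, 0.27, 0],
  ],
)

```text
time_s: 16.25
eef_pos: [480.8, -45.7, 83.7]
ee_rot: [0.001, 0.47, 0.883, -0.001]
force: [-0.4, 0.0, -0.6]
grip_width: 0.15
```

```bash
python3 - <<'E'
from h import *
plan(481,-45.2,80,100.5);print(ctrl.sense()['wrist_torque'])
E
```

```text
turn [-0.001  0.003  0.409] shift [0.03 0.04 0.37] rows t 0.1 r 3.3 | pos [480.8 -45.7  83.7] yaw 124.0 q6 -0.93 t 16.25 F [-0.4  0.  -0.6] g 0.15
[-0.0027236   0.20526185 -0.00142157]
```

Passed 44° with no torque, so this is the cap that fits. I'll turn it on home.

Emit:
move_arm(
  series=[
    [0, 0, 0.1, 0, 0, 0.08, 0],
    [0, 0, 0.2, 0, 0, 0.16, 0],
    [0, 0, 0.3, 0, 0, 0.24, 0],
    [0, 0, 0.4, 0, 0, 0.32, 0],
    [0, 0, 0.43, 0, 0, 0.35, 0],
  ],
)

```text
time_s: 16.67
eef_pos: [480.7, -46.0, 80.3]
ee_rot: [0.001, 0.649, 0.761, -0.001]
force: [-3.2, 0.2, 4.7]
grip_width: 0.149
```

Emit:
move_arm(
  series=[
    [0, 0, 0.02, 0, 0, 0.05, 0],
    [0, 0, 0.05, 0, 0, 0.05, 0],
    [0, 0, 0.05, 0, 0, 0.05, 0],
  ],
)

```text
time_s: 16.92
eef_pos: [480.6, -46.1, 80.3]
ee_rot: [0.002, 0.667, 0.745, -0.002]
force: [-3.7, 1.2, 6.8]
grip_width: 0.152
```

```bash
python3 - <<'E'
from h import *
plan(481,-45.2,80,100.5);print(ctrl.sense()['wrist_torque'])
snap('wrist','w15')
E
```

```text
turn [-0.001  0.005 -0.073] shift [0.09 0.05 0.03] rows t 0.0 r 0.6 | pos [480.6 -46.1  80.3] yaw 96.3 q6 -0.44 t 16.92 F [-3.7  1.2  6.8] g 0.15
[0.23917489 0.62179492 1.39464941]
```

View pics/w15.png

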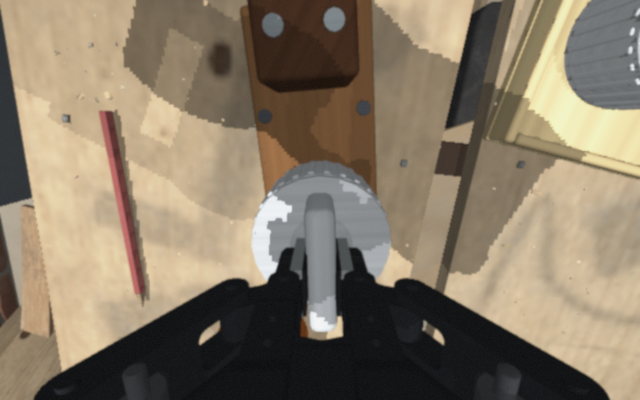

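The cap stops hard at d ≈ 0, with torque rising and TCP z at 80, which puts the cap's centre at about 62. I'll ease off the torque, release and lift.

Emit:
move_arm(
  series=[
    [0, 0, -0.02, 0, 0, 0, 0],
    [0, 0, -0.03, 0, 0, 0, 0.5],
    [0, 0, -0.03, 0, 0, 0, 1],
    [0, 0, -0.03, 0, 0, 0, 1],
    [0, 0, -0.03, 0, 0, 0, 1],
  ],
)

```text
time_s: 17.38
eef_pos: [480.8, -46.3, 80.4]
ee_rot: [0.002, 0.656, 0.755, -0.002]
force: [-1.2, 0.7, 0.3]
grip_width: 0.714
```

Emit:
move_arm(
  series=[
    [0, 0, 0, 0, 0, 0, 1],
    [0, 0, 0, 0, 0, -2, 1],
    [0, 0, 0, 0, 0, -6, 1],
    [0, 0, 0, -4, 0, -10, 1],
    [0, 0, 0, -6, 0, -14, 1],
  ],
)

```text
time_s: 17.8
eef_pos: [487.6, -96.6, 206.9]
ee_rot: [0.001, 0.655, 0.756, -0.002]
force: [1.3, 0.7, 0.4]
grip_width: 0.999
```

Emit:
move_arm(
  series=[
    [0, 0, 0, -1.5, 0, -2, 1],
    [0, 0, 0, -2, 0, -4, 1],
    [0, 0, 0, -2, 0, -4, 1],
  ],
)

```text
time_s: 18.05
eef_pos: [491.7, -118.1, 250.8]
ee_rot: [0.005, 0.656, 0.755, -0.001]
force: [-0.0, -0.2, 0.2]
grip_width: 0.997
```

```bash
python3 - <<'E'
from h import *
plan(481,-45.2,80,100.5)
snap('wrist','w16');snap('side','sd16');snap('scene','sc16')
a=ld('sc16')['frame'][110:260,240:420,::-1];b=ld('sd16')['frame'][150:260,220:380,::-1]
g=lambda x:cv2.resize(x,(400,330),interpolation=cv2.INTER_CUBIC)
cv2.imwrite('pics/m16.png',np.hstack([g(a),g(b)]))
E
```

```text
turn [ 0.004  0.009 -0.043] shift [ 7.52 -0.11 17.02] rows t 4.5 r 0.4 | pos [ 491.7 -118.1  250.8] yaw 98.0 q6 -0.60 t 18.05 F [-0.  -0.2  0.2] g 1.00
```

View pics/w16.png

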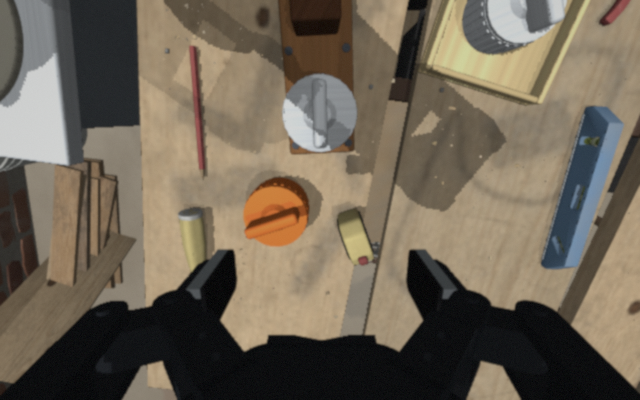

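View pics/m16.png

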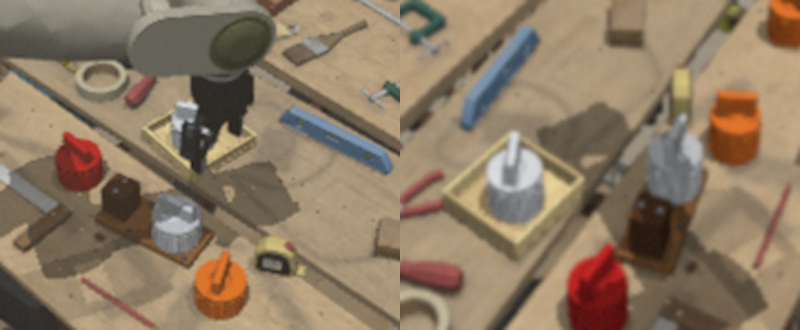

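Next I measure the final wing angle, the cap's height on the gauge, and its position against the tray.

```bash
python3 - <<'E'
from h import *
c=ld('w16');f=c['frame'][:,:,::-1]
cv2.imwrite('pics/w16z.png',cv2.resize(f[60:160,265:370],None,fx=5,fy=5,interpolation=cv2.INTER_CUBIC))
s=ld('side0');t=ld('sd16')
def yel(f):
    h=cv2.cvtColor(f,cv2.COLOR_RGB2HSV);return h
d=cv2.absdiff(s['frame'],t['frame']).sum(2)
print('tape roll diff',d[245:278,205:245].max(),'measure diff',d[170:195,325:340].max())
E
```

```text
tape roll diff 13 measure diff 244
```

View pics/w16z.png

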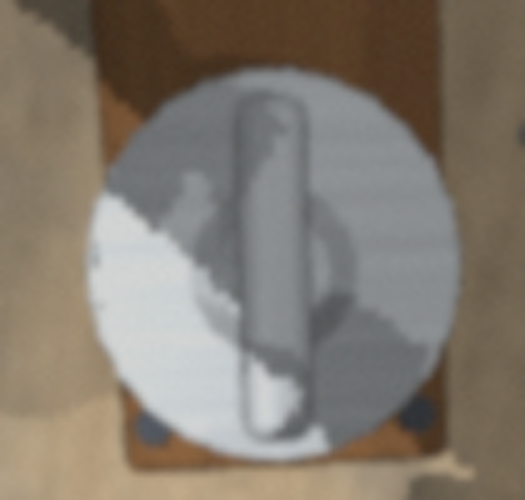

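```bash
python3 - <<'E'
from h import *
c=ld('w16');z=lambda p:(265+p[0]/5,60+p[1]/5)
p=onz(c,*z((271,95)),106);q=onz(c,*z((276,440)),106);d=p-q;print('wing',(p+q)/2,np.degrees(np.arctan2(d[1],d[0])))
A=onz(c,*z((130,470)),15);B=onz(c,*z((440,458)),15);d=B-A;print('base',np.degrees(np.arctan2(d[1],d[0]))+90)
for i in ('side0','sd16'):
    f=ld(i)['frame'];h=cv2.cvtColor(f,cv2.COLOR_RGB2HSV)
a=cv2.resize(ld('side0')['frame'][160:205,310:360,::-1],(400,360));b=cv2.resize(ld('sd16')['frame'][160:205,310:360,::-1],(400,360))
cv2.imwrite('pics/tm.png',np.hstack([a,b]))
E
```

```text
wing [480.66116943 -47.54458661 106.        ] 98.86041073595315
base 100.24595761122353
```

View pics/tm.png

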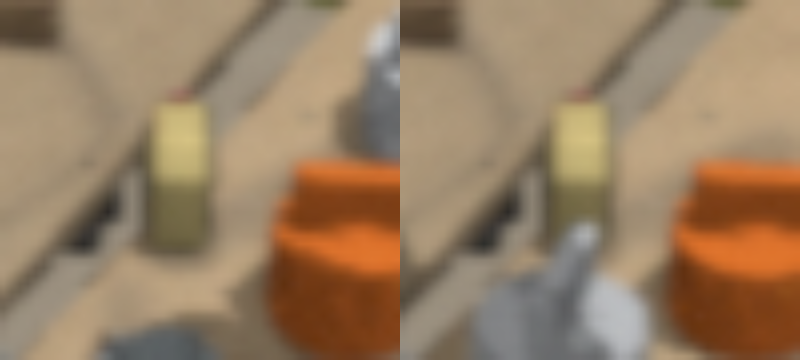

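The tape measure has not moved; the pixel difference was the new cap's wing in front of it. The wing reads 98.9° against the base's 100.2°, so the cap is home. I'm handing the job in.

```bash
python3 - <<'E'
from rig import job
print(job.finish_job())
E
```

```text
the job is handed in; nothing more can be done
None
```

The cap that fits is screwed home on the gauge, and the one that stops short stands upright in the tray. I handed the job in at about 18 s of robot time; the interface gives no verdict.

- **Cap that stops short:** I tried the plain cap on the robot's right first. It stopped hard at d ≈ 40°, with torque rising to 2.8 N m and the wing slipping in the pads. I turned it back, lifted it off and set it near the tray's centre.
- **Cap that fits:** The plain cap on the robot's left turned past 44° with no torque and stopped hard at d ≈ 0.

**Last checks:**
- The wing read 98.9° against the base's 100.2°, so they agree within about 1.5°.
- The cap's centre on the gauge was about 62 mm above the bench, worked out from the gripper's height at the stop.
- The tray cap looked upright in the wrist, scene and side views. I checked its position in the tray by eye.
- The arm was clear of everything.
- The tape roll and tape measure had not moved. A pixel comparison flagged the tape measure, but an enlarged crop showed only the cap's wing overlapping it in the view.

No check failed.

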